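# Close the spray booth sash with the hook pole

### The arm

A 6-joint arm with a two-finger parallel gripper is mounted at the origin on the work surface. World frame = base frame: x ahead of the robot, y to its left, z up, the work surface at z = 0. Lengths are in m, angles in rad, forces in N, time in s.
With the tool pointing down it reaches from about 0.375 to 0.9 m from the base axis. Payload 3.1 kg.
Tool frame: the origin (TCP) lies at the very end of the fingers, on their centre line; the grasp point (between the pads) lies 19 mm behind it (manip.pinch_z is the distance from the TCP to the grasp point, in m); z points along the fingers, y is the line along which they close (so a half turn about z gives the same grasp; the last joint's range is limited). The gripper opens to 85 mm and grips with 20 to 120 N. Pads are 22 mm wide; open, the fingers measure 114 mm over their backs; the gripper's body (76 mm by 85 mm) begins 54 mm behind the grasp point. The pads swing forward as they close: fully open they stand 13 mm farther back than shut.
Start: joints at [1.054, 0.527, 1.433, -0, 1.181, -0.178], TCP at [0.207, 0.59, 0.231] pointing down, gripper open.
Joint ranges: [-3.08, 3.08], [-0.75, 2.2], [0.22, 2.44], [-1.43, 4.57], [0, 2.65], [-2.85, 2.85]. Speed limits (rad/s): [2.79, 2.79, 3.14, 3.14, 3.14, 3.14].

### API

Orientations are given as a unit quaternion [x, y, z, w].
In Python, from station import manip gives the robot as it stands.
- The arm moves only by the tool servo_tool, never from a script. Its argument "commands" is one flat list of numbers, 7 for each row, row after row: the shift along the tool's x, y, z each as a share of 500 mm, from -1 to 1, then the turn, a rotation vector about the tool's x, y, z each as a share of 360 degrees, from -1 to 1, then the opening, from -1 (shut) to 1 (fully open). In form: [dx, dy, dz, rx, ry, rz, claw, dx, dy, dz, rx, ry, rz, claw, ...]. A call has 1 to 12 rows; each row shifts and turns the commanded pose from where the row before left it, along the tool's axes as they then stand; what a row does not reach is not made up. A row lasts 1/12 s, in which the tool goes at most 41.7 mm and 7.16 degrees, less where a joint would pass 70% of its speed; a pose out of reach is approached as far as the arm can. A call with a number of a shift or a turn outside -1 to 1 is refused whole. A call with a gripper value outside its range is refused whole. The fingers move at their own pace and stop on an object; "force" is the grip in N (left out, the last holds). Time passes only in rows, so rows that do not move let the fingers close. It gives the time, the measured TCP pose, the force, the opening and the grip force at its end, in the units of the state.
- manip.sense(): the state, without advancing time (a new reading comes with each control period).
- manip.snapshot(name): name is "scene" or "side" or "wrist"; returns a dict with "img" (420x560x3 uint8, red, green, blue), "mtx" (3x3 intrinsics, pixels), "distortion" ([k1, k2, p1, p2, k3] as OpenCV has them; the pictures are not rectified), "world_to_cam" (4x4, takes a point from world to camera coordinates). Camera axes: x right, y up, looking along -z (the intrinsics and any distortion apply to the point x, -y, -z); pixel columns grow to the right and rows downward; lengths in m; the calibration is good to about 2 mm. A picture is of the moment at which its call begins. There is no depth.
- manip.sign_off(): hands the job in; it is judged then, once.
Trained networks look in a picture, given as the dict that the camera call returned (one of the last four; its "shot" number tells which), for a name from the list of things; names that differ only in an ending like _2 or _b are one class to them, and where a whole thing is asked for, a point or a joint stands for the part that bears it (a point fixed in the world has none). Each returns a list of dicts, best first, with "conf" (0 to 1); they miss things now and then, are a little off and sometimes report something else, mostly with a low value. They report only what shows in the picture. A call takes as long as a camera call. They do not tell look-alikes from the thing itself.
- manip.look_for(picture, query): "box" ([left, top, width, height] in pixels, round what is visible of it).
- manip.silhouettes(picture, query): "pixels" (420x560 bool, what is visible of it) and "box" ([left, top, width, height] in pixels, round what is visible of it).
The state is a dict: "t": time; "q": joint angles; "qd": joint speeds; "tau": joint torques, N m; "tcp_pos": TCP position; "tool_rot": TCP orientation; "force": force on the tool from outside, world axes, zero at the start; "ft_torque": the same for the moment, N m; "finger_gap": opening from 0.0 (shut) to 1.0 (fully open); "gripper_force": force on a finger pad.
Only numpy, scipy, OpenCV 4.12 (cv2) and the standard library are available. Lean on these libraries where they do the work, as an engineer would, in place of code of your own. Each camera call takes 0.05 s, during which the arm holds its last target. There are 200 camera calls.

### The job

Take the hook pole from its wooden cradle, put its hook through the steel ring on the raised sash of the glaze spray booth, and gently pull the sash fully down with it. Touch the sash and its ring only with the pole, never with the gripper. Then unhook the pole, leaving the sash shut, lay it back in both notches of the cradle with the hook at the same end as before, and leave the small dish and the saucer where they stand.

Things in the scene. Friction and masses are not known exactly. Their poses are not given: they have to be found in the camera images.
- booth: Grey spray booth fixed on the table, 300 deep (own x) x 320 wide (own y), its box 258 high, with two aluminium sash guides up to 500 high at the front. Origin: centre of its underside; z up; +x points from its open front into the booth, so the front with sash and ring faces its -x side. A bisque jar stands inside.
- ring (a point): Centre of the steel ring on the sash; it moves with the sash. The ring stands upright, its hole facing the front of the booth: inner diameter 52, round bar 8 thick. It stands 45 clear (centre plane) in front of the sash face and is held by one bar from its top back to the sash, so behind the ring there is free space at the sides and below. Axes as the booth's: +x goes through the ring towards the sash, z up. With the sash shut the centre is 112 above the table.
- sash (a joint): Height of the sash above its shut position, m: 0 fully down on the sill, up to 0.2. Clear panel with aluminium frame, 290 wide x 225 high, lower edge 32 above the table when shut. It is counterbalanced and stays where it is left; about 2 N moves it either way, slightly more when fast (8 N per m/s).
- pole: Hook pole, about 120 g, mass centre about 30 ahead (+x) of the origin. Flat-sided wooden handle 140 long (own x, -70 to +70), 20 wide (y), 30 high (z); origin: centre of the handle's underside. From its front end a straight steel rod 8 thick runs along +x at z = 15, to x = 195, where it turns down (-z) into the hook. z up as it lies in the cradle.
- hook_tip (a point): Centre of the hook's round end (8 thick), at x = 195, y = 0, z = -3 in the pole's frame: the hook's lowest point is 18 below the underside of the rod, and hook and rod together are 26 high. Axes as the pole's.
- cradle: Wooden cradle fixed on the table: base 130 x 70 x 12 and two forks 12 thick at x = -50 and +50, each with an open-topped notch for the handle, floor 60 above the table, about 28 wide at the floor and wider above, cheeks up to about 84. Origin: centre of its underside; the pole lies along its x with the hook to +x, handle underside 60 above the table. Between the forks 88 is free.
- dish: Blue glazed dish, 80 across, 30 high, by the booth's front. Origin: centre of underside.
- saucer: White saucer, 110 across, 20 high. Origin: centre of underside.
Mind the look-alikes: they are no part of the job. What is shaped like the cradle but red is not meant.

How it is judged:
By the outcome, as a careful person would: the job done as asked, in the order asked, and still so for the second after the job is handed in, with the robot touching nothing.
It also fails if it takes over 58 s, if anything falls off the work surface, if the arm or the gripper's body presses on something with over 40 N, if the wrist force passes 120 N, or if a joint passes its speed limit or range.

## Working session

There is one attempt and no reset: what is moved stays moved. The work goes in short steps, Python scripts to look and compute and a tool call to move; the robot and the scene stay as the last step left them, time stands still between calls to the robot, and variables do not carry over. Pictures are saved under pics/ and viewed, at most 10 in all, crops included, and the job is handed in when it is done.

Besides the shell and the picture viewer there is one more tool, called after "Call:" by a JSON object that holds its "fn" and its "kwargs". servo_tool: Moves the arm, as the interface text tells. Its arguments: {"type":"object","properties":{"commands":{"type":"array"},"force":{"type":"number"}},"required":["commands"]}

```bash
ls; mkdir -p pics
python3 - <<'E'
from station import manip
import cv2,numpy as np
s=manip.sense();print({k:np.round(v,3).tolist() for k,v in s.items()})
ims=[]
for n in ["scene","side"]:
    p=manip.snapshot(n);ims.append(p["img"])
    print(n,np.round(p["mtx"],1).tolist(),np.round(p["distortion"],3),np.round(p["world_to_cam"],3).tolist())
    for q in ["booth","ring","sash","pole","hook_tip","cradle","dish","saucer"]:
        print(q,[(np.round(d["box"]).tolist(),round(d["conf"],2)) for d in manip.look_for(p,q)])
    cv2.imwrite(f"pics/{n}0.png",p["img"][:,:,::-1])
E
```

```text
pics
{'t': 0.0, 'q': [1.054, 0.529, 1.434, -0.0, 1.181, -0.179], 'qd': [0.001, -0.001, 0.0, -0.002, 0.0, 0.001], 'tau': [0.001, -44.236, -17.803, -0.0, 0.009, -0.0], 'tcp_pos': [0.207, 0.589, 0.23], 'tool_rot': [0.168, 0.986, -0.001, -0.0], 'force': [0.176, -0.226, -0.089], 'ft_torque': [0.015, 0.044, -0.003], 'gripper_force': 0.0, 'finger_gap': 1.002}
scene [[437.9, 0.0, 272.7], [0.0, 437.9, 207.1], [0.0, 0.0, 1.0]] [0.046 0.    0.    0.    0.   ] [[0.997, 0.073, 0.008, -0.597], [-0.072, 0.937, 0.341, 0.02], [0.017, -0.341, 0.94, -1.237], [0.0, 0.0, 0.0, 1.0]]
booth [([114.0, 225.0, 221.0, 195.0], 0.72), ([221.0, 92.0, 61.0, 70.0], 0.48)]
ring [([153.0, 232.0, 148.0, 49.0], 0.92)]
sash [([151.0, 232.0, 150.0, 48.0], 0.6)]
pole [([222.0, 92.0, 54.0, 62.0], 0.95)]
hook_tip [([222.0, 90.0, 56.0, 73.0], 0.64), ([312.0, 172.0, 38.0, 35.0], 0.17)]
cradle [([283.0, 86.0, 40.0, 51.0], 0.97), ([221.0, 90.0, 41.0, 55.0], 0.96)]
dish [([227.0, 221.0, 22.0, 11.0], 0.56)]
saucer [([311.0, 172.0, 38.0, 34.0], 0.88)]
side [[440.5, 0.0, 282.1], [0.0, 440.5, 205.5], [0.0, 0.0, 1.0]] [-0.082  0.     0.     0.     0.   ] [[-0.883, -0.47, 0.008, 0.502], [0.436, -0.812, 0.387, -0.322], [-0.175, 0.345, 0.922, -1.113], [0.0, 0.0, 0.0, 1.0]]
booth [([274.0, 1.0, 165.0, 190.0], 0.63)]
ring [([280.0, 66.0, 141.0, 93.0], 0.64), ([245.0, 264.0, 25.0, 108.0], 0.6), ([275.0, 2.0, 166.0, 189.0], 0.44)]
sash [([281.0, 69.0, 140.0, 90.0], 0.64)]
pole [([243.0, 261.0, 26.0, 109.0], 0.9)]
hook_tip [([244.0, 262.0, 23.0, 110.0], 0.61)]
cradle [([172.0, 292.0, 32.0, 57.0], 0.75), ([241.0, 312.0, 44.0, 59.0], 0.65)]
dish [([300.0, 204.0, 29.0, 26.0], 0.77)]
saucer [([188.0, 205.0, 42.0, 39.0], 0.59)]
```

Run:
```python
import cv2,numpy as np
a=cv2.imread("pics/scene0.png");b=cv2.imread("pics/side0.png")
cv2.imwrite("pics/s1.png",cv2.resize(a[70:,100:400],None,fx=1.7,fy=1.7,interpolation=cv2.INTER_CUBIC)) 
cv2.imwrite("pics/s2.png",cv2.resize(b[0:390,140:460],None,fx=1.5,fy=1.5,interpolation=cv2.INTER_CUBIC))
```

```text
(no output)
```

View pics/s1.png

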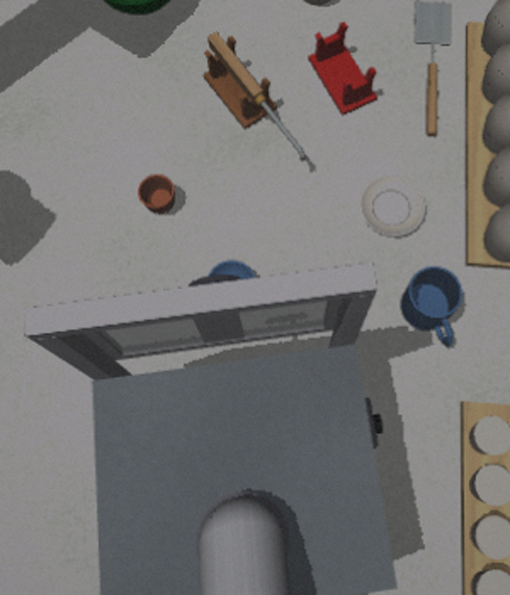

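View pics/s2.png

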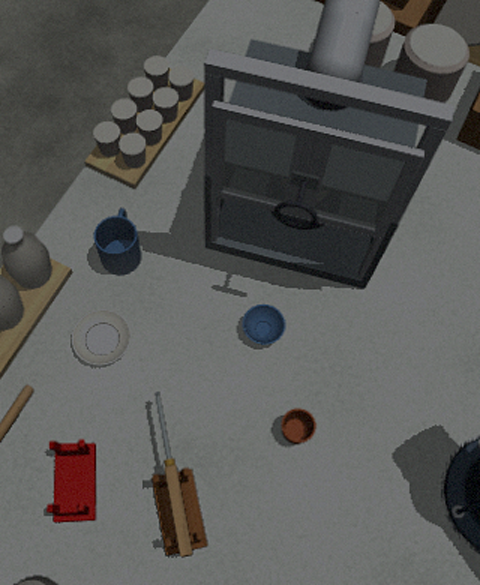

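```bash
cat > h.py <<'E'
import numpy as np, cv2, pickle, os
from scipy.spatial.transform import Rotation as R
from station import manip
def snap(n):
    return manip.snapshot(n)
def ray(p,uv):
    n=cv2.undistortPoints(np.array([[uv]],float),p["mtx"],p["distortion"])[0,0]
    M=p["world_to_cam"]; d=M[:3,:3].T@np.array([n[0],-n[1],-1.]); return -M[:3,:3].T@M[:3,3],d/np.linalg.norm(d)
def atz(p,uv,z):
    o,d=ray(p,uv); return o+d*(z-o[2])/d[2]
def proj(p,X):
    X=np.atleast_2d(X); M=p["world_to_cam"]; c=X@M[:3,:3].T+M[:3,3]; c=c*[1,-1,-1]
    return cv2.projectPoints(c,np.zeros(3),np.zeros(3),p["mtx"],p["distortion"])[0][:,0]
def tri(rs):
    A=0;b=0
    for o,d in rs:
        P=np.eye(3)-np.outer(d,d);A=A+P;b=b+P@o
    x=np.linalg.solve(A,b);return x,[np.linalg.norm((np.eye(3)-np.outer(d,d))@(x-o)) for o,d in rs]
E
python3 - <<'E'
from h import *
A=snap("scene");B=snap("side")
pickle.dump((A,B),open("ab.pkl","wb"))
fa=lambda x,y:(100+x/1.7,70+y/1.7); fb=lambda x,y:(140+x/1.5,y/1.5)
for n,a,b in [("rear",(213,38),(183,552)),("hfront",(262,98),(170,462)),("hook",(312,167),(157,395)),("saucer",(392,206),(102,339)),("beamL",(375,263),(207,53)),("beamR",(25,310),(450,110))]:
    x,e=tri([ray(A,fa(*a)),ray(B,fb(*b))]);print(n,x.round(4),np.round(e,4))
for n,a,z in [("boxFR",(93,380),.258),("boxFL",(357,345),.258),("boxBL",(397,588),.258)]: print(n,atz(A,fa(*a),z).round(4))
for n,b,z in [("dish",(264,325),.03),("footL",(207,247),0),("footR",(365,287),0)]: print(n,atz(B,fb(*b),z).round(4))
for n,P in (("scene",A),("side",B)):
  print(proj(P,[[0,0,0],[.207,.59,.23]]).round())
E
```

```text
rear [0.4393 0.3374 0.0792] [0.0031 0.0031]
hfront [0.5284 0.2277 0.0787] [0.0011 0.0011]
hook [0.6155 0.1318 0.0277] [0.0047 0.0047]
saucer [0.7577 0.0822 0.0057] [0.0005 0.0005]
beamL [ 0.6822 -0.185   0.5109] [0.001 0.001]
beamR [ 0.376  -0.2512  0.5101] [0.0019 0.0019]
boxFR [ 0.3765 -0.2743  0.258 ]
boxFL [ 0.69  -0.209  0.258]
boxBL [ 0.7447 -0.4718  0.258 ]
dish [ 0.5043 -0.0742  0.03  ]
footL [ 0.6787 -0.1802  0.    ]
footR [ 0.3706 -0.2479  0.    ]
[[ 59. 200.]
 [146. -26.]]
[[476. 330.]
 [307. 557.]]
```

```bash
cat >> h.py <<'E'
def cur():
    s=manip.sense(); return np.array(s["tcp_pos"]),R.from_quat(s["tool_rot"])
def down(ang):  # tool pointing down, tool x at world angle ang
    c,s=np.cos(ang),np.sin(ang); return R.from_matrix(np.array([[c,s,0],[s,-c,0],[0,0,-1]]))
def plan(p1,R1,p0=None,R0=None,vmax=.038,wmax=6.5,nmin=1):
    """n identical rows that take the tool from pose 0 to pose 1 (shift first, then turn)"""
    if p0 is None: p0,R0=cur()
    w=(R0.inv()*R1).as_rotvec()
    n=max(nmin,int(np.ceil(max(np.linalg.norm(p1-p0)/vmax,np.rad2deg(np.linalg.norm(w))/wmax))))
    S=sum((R0*R.from_rotvec(w*k/n)).as_matrix() for k in range(n))
    v=np.linalg.solve(S,p1-p0)
    row=np.r_[v/.5,w/n/(2*np.pi)]
    print("n",n,"row",row.round(4).tolist(),"mm/row",(np.linalg.norm(v)*1e3).round(1)); return row
E
python3 - <<'E'
from h import *
A,B=pickle.load(open("ab.pkl","rb"))
fa=lambda x,y:(100+x/1.7,70+y/1.7); fb=lambda x,y:(140+x/1.5,y/1.5)
W=snap("wrist");p,r=cur();M=np.linalg.inv(W["world_to_cam"])
print("cam in tool",r.inv().apply(M[:3,3]-p).round(4),"look dir",r.inv().apply(-M[:3,2]).round(3),"img up",r.inv().apply(M[:3,1]).round(3),W["mtx"].round().tolist(),W["distortion"])
for n,P,f,pts in (("A",A,fa,[(213,38),(262,98),(312,167)]),("B",B,fb,[(183,552),(170,462),(157,395)])):
    print(n,[atz(P,f(*q),z).round(4).tolist() for q,z in zip(pts,(.09,.085,.070))])
# ring ray vs booth mid plane
c=np.array([.528,-.216]);bx=np.array([.209,-.978]);by=np.array([.978,.209])
o,d=ray(B,fb(295,215)); t=((c-o[:2])@by)/(d[:2]@by); print("ring",(o+d*t).round(4), "bx rel front",((o+d*t)[:2]-c)@bx)
E
```

```text
cam in tool [ 0.079  0.    -0.143] look dir [-0.303 -0.001  0.953] img up [0.953 0.001 0.303] [[371.0, 0.0, 284.0], [0.0, 371.0, 214.0], [0.0, 0.0, 1.0]] [-0.06609674  0.          0.          0.          0.        ]
A [[0.4382, 0.3291, 0.09], [0.5299, 0.2244, 0.085], [0.6199, 0.1136, 0.07]]
B [[0.4417, 0.3385, 0.09], [0.5265, 0.2282, 0.085], [0.6025, 0.1392, 0.07]]
ring [ 0.5153 -0.1568  0.2862] bx rel front -0.06053981500623555
```

Run:
```python
from h import *
plan(np.array([.484,.2825,.26]),down(np.deg2rad(129.1)))
r=down(np.deg2rad(104))*R.from_euler("y",-40,degrees=True)
plan(np.array([.46,.16,.36]),r,np.array([.484,.2825,.26]),down(np.deg2rad(129.1)))
```

```text
n 11 row [-0.0738, -0.0188, -0.0052, 0.0, 0.0, 0.008] mm/row 38.2
n 8 row [-0.0312, -0.0212, -0.0163, 0.003, -0.0137, 0.0084] mm/row 20.6
```

Call:
{"fn": "servo_tool", "kwargs": {"commands": [-0.0738, -0.0188, -0.0052, 0, 0, 0.008, 1, -0.0738, -0.0188, -0.0052, 0, 0, 0.008, 1, -0.0738, -0.0188, -0.0052, 0, 0, 0.008, 1, -0.0738, -0.0188, -0.0052, 0, 0, 0.008, 1, -0.0738, -0.0188, -0.0052, 0, 0, 0.008, 1, -0.0738, -0.0188, -0.0052, 0, 0, 0.008, 1, -0.0738, -0.0188, -0.0052, 0, 0, 0.008, 1, -0.0738, -0.0188, -0.0052, 0, 0, 0.008, 1, -0.0738, -0.0188, -0.0052, 0, 0, 0.008, 1, -0.0738, -0.0188, -0.0052, 0, 0, 0.008, 1, -0.0738, -0.0188, -0.0052, 0, 0, 0.008, 1, 0, 0, 0, 0, 0, 0, 1]}}

```text
t: 2.05
tcp_pos: [0.4877, 0.2767, 0.2606]
tool_rot: [0.434, 0.901, -0.0, 0.002]
force: [-1.0, 0.5, 0.1]
finger_gap: 0.998
gripper_force: 0.0
```

Run:
```python
from h import *
W=snap("wrist");pickle.dump(W,open("w1.pkl","wb"));cv2.imwrite("pics/w1.png",W["img"][:,:,::-1])
p,r=cur();print(p.round(4),r.as_quat().round(4),manip.sense()["t"])
for q in ("pole","cradle","hook_tip"):
  for d in manip.silhouettes(W,q): print(q,np.round(d["box"]),round(d["conf"],2))
r=down(np.deg2rad(104))*R.from_euler("y",-40,degrees=True)
plan(np.array([.46,.16,.36]),r)
```

```text
[0.4858 0.2792 0.2603] [4.334e-01 9.012e-01 2.000e-04 7.000e-04] 2.1
pole [269.  89.  25. 261.] 0.77
cradle [247.  97.  67. 139.] 0.8
hook_tip [269.  90.  29. 264.] 0.82
n 8 row [-0.0314, -0.0209, -0.0164, 0.003, -0.0137, 0.0083] mm/row 20.6
```

View pics/w1.png

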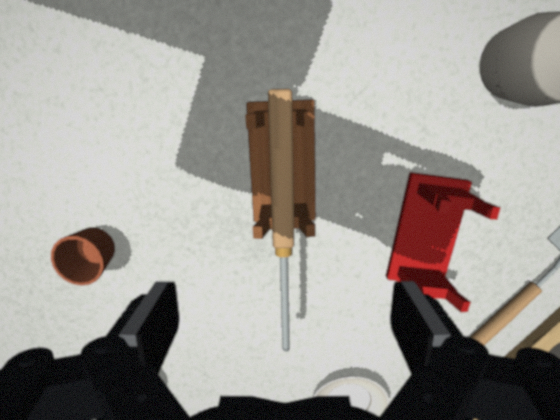

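Run:
```python
from h import *
W=pickle.load(open("w1.pkl","rb"))
for n,uv,z in (("rear",(281,90),.09),("front",(283,250),.09),("hook",(286,350),.071),("crear",(281.5,102),.084),("cfrontback",(284,234),.084),("baseRL",(247,108),.012)):
    print(n,atz(W,uv,z).round(4))
A,B=pickle.load(open("ab.pkl","rb"))
A=snap("scene");B=snap("side")
I=[]
for n,P,x0,y0 in (("A",A,210,80),("B",B,225,250)):
    I.append(cv2.resize(P["img"][y0:y0+130,x0:x0+80,::-1],None,fx=4.5,fy=4.5,interpolation=cv2.INTER_CUBIC))
w=cv2.resize(W["img"][75:245,230:330,::-1],None,fx=3.4,fy=3.44,interpolation=cv2.INTER_CUBIC)[:585]
cv2.imwrite("pics/c.png",np.hstack([np.vstack([I[0]])[:578],w[:578]]))
r=down(np.deg2rad(104))*R.from_euler("y",-50,degrees=True)
plan(np.array([.49,.09,.38]),r)
```

```text
rear [0.4335 0.3396 0.09  ]
front [0.5216 0.231  0.09  ]
hook [0.6022 0.1345 0.071 ]
crear [0.4397 0.3323 0.084 ]
cfrontback [0.514  0.2421 0.084 ]
baseRL [0.4162 0.3045 0.012 ]
n 9 row [-0.0474, -0.0206, -0.0097, 0.0034, -0.0152, 0.0072] mm/row 26.3
```

View pics/c.png

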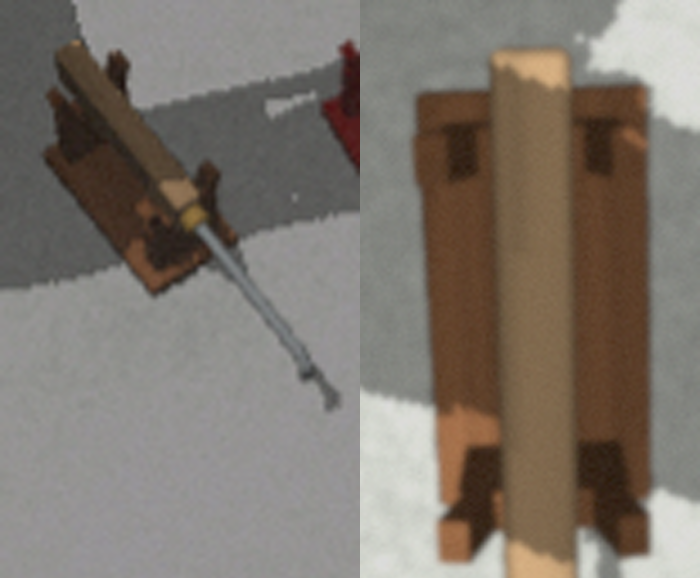

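Call:
{"fn": "servo_tool", "kwargs": {"commands": [-0.0474, -0.0206, -0.0097, 0.0034, -0.0152, 0.0072, 1, -0.0474, -0.0206, -0.0097, 0.0034, -0.0152, 0.0072, 1, -0.0474, -0.0206, -0.0097, 0.0034, -0.0152, 0.0072, 1, -0.0474, -0.0206, -0.0097, 0.0034, -0.0152, 0.0072, 1, -0.0474, -0.0206, -0.0097, 0.0034, -0.0152, 0.0072, 1, -0.0474, -0.0206, -0.0097, 0.0034, -0.0152, 0.0072, 1, -0.0474, -0.0206, -0.0097, 0.0034, -0.0152, 0.0072, 1, -0.0474, -0.0206, -0.0097, 0.0034, -0.0152, 0.0072, 1, -0.0474, -0.0206, -0.0097, 0.0034, -0.0152, 0.0072, 1, 0, 0, 0, 0, 0, 0, 1, 0, 0, 0, 0, 0, 0, 1]}}

```text
t: 3.27
tcp_pos: [0.4905, 0.0908, 0.3796]
tool_rot: [0.557, 0.716, -0.26, 0.332]
force: [0.6, 1.1, -0.8]
finger_gap: 1.0
gripper_force: 0.0
```

Run:
```python
from h import *
W=snap("wrist");pickle.dump(W,open("w2.pkl","wb"));cv2.imwrite("pics/w2.png",W["img"][:,:,::-1])
p,r=cur();print(p.round(4),r.as_quat().round(4),manip.sense()["t"])
for q in ("ring","sash","booth"):
  for d in manip.look_for(W,q): print(q,np.round(d["box"]),round(d["conf"],2))
print(proj(W,[[.517,-.165,.28]]))
dn=down(np.deg2rad(129.05))
plan(np.array([.4776,.286,.16]),dn)
```

```text
[0.4906 0.0905 0.3795] [ 0.5568  0.7155 -0.2602  0.3322] 3.3167
ring [132. 200. 244. 191.] 0.94
sash [127. 200. 249. 192.] 0.93
booth [121.  85. 266. 332.] 0.64
[[253.89830142 243.95887992]]
n 9 row [0.0607, 0.0192, 0.0243, -0.0034, 0.0152, -0.0072] mm/row 34.1
```

View pics/w2.png

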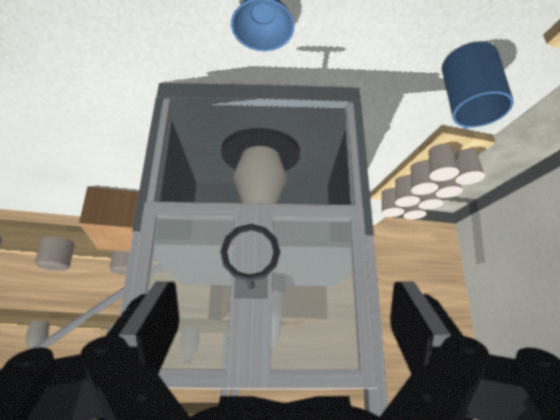

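Run:
```python
from h import *
A,B=pickle.load(open("ab.pkl","rb"));W=pickle.load(open("w2.pkl","rb"))
def ringc(P,x0,y0,x1,y1,th):
    g=cv2.cvtColor(P["img"][y0:y1,x0:x1],cv2.COLOR_RGB2GRAY)
    m=(g<th).astype(np.uint8); n,l,st,_=cv2.connectedComponentsWithStats(m,connectivity=8)
    k=1+np.argmax(st[1:,4]); c=max(cv2.findContours((l==k).astype(np.uint8),cv2.RETR_EXTERNAL,cv2.CHAIN_APPROX_NONE)[0],key=len)
    e=cv2.fitEllipse(c); return (e[0][0]+x0,e[0][1]+y0),e
for th in (60,70,80,90): print(th,ringc(W,212,212,290,284,th))
for th in (30,40,50,60): print(th,ringc(B,316,128,358,157,th))
x,e=tri([ray(W,(250,251)),ray(B,(337,143.5))]);print("ring",x.round(4),np.round(e,4))
for uv in ((158,86),(360,89)): print("foot",atz(W,uv,0).round(4))
B1=B["img"][50:200,265:450,::-1]; cv2.imwrite("pics/b1.png",cv2.resize(B1,None,fx=4,fy=4,interpolation=cv2.INTER_CUBIC))
```

```text
60 ((249.97698974609375, 250.99403381347656), ((37.97698974609375, 38.99403381347656), (50.808284759521484, 55.05586624145508), 86.68314361572266))
70 ((249.98516464233398, 251.3025016784668), ((37.985164642333984, 39.3025016784668), (52.41170883178711, 56.17463684082031), 85.36162567138672))
80 ((249.90827178955078, 251.5657615661621), ((37.90827178955078, 39.56576156616211), (53.591163635253906, 56.886932373046875), 85.1205062866211))
90 ((250.0089340209961, 252.12035369873047), ((38.008934020996094, 40.12035369873047), (55.97126770019531, 56.99870681762695), 79.11488342285156))
30 ((337.086462020874, 144.02498626708984), ((21.086462020874023, 16.024986267089844), (14.7929048538208, 32.74867630004883), 106.85668182373047))
40 ((337.1278495788574, 141.6470947265625), ((21.127849578857422, 13.6470947265625), (28.04212760925293, 44.28545379638672), 97.1008529663086))
50 ((336.5503330230713, 142.3176507949829), ((20.55033302307129, 14.31765079498291), (33.01603698730469, 46.30609130859375), 86.86029815673828))
60 ((336.47385597229004, 142.15104961395264), ((20.47385597229004, 14.151049613952637), (33.243377685546875, 46.57500457763672), 87.56310272216797))
ring [ 0.5123 -0.1531  0.2925] [0.0013 0.0013]
foot [ 0.3659 -0.2548 -0.    ]
foot [ 0.6829 -0.1822  0.    ]
```

View pics/b1.png

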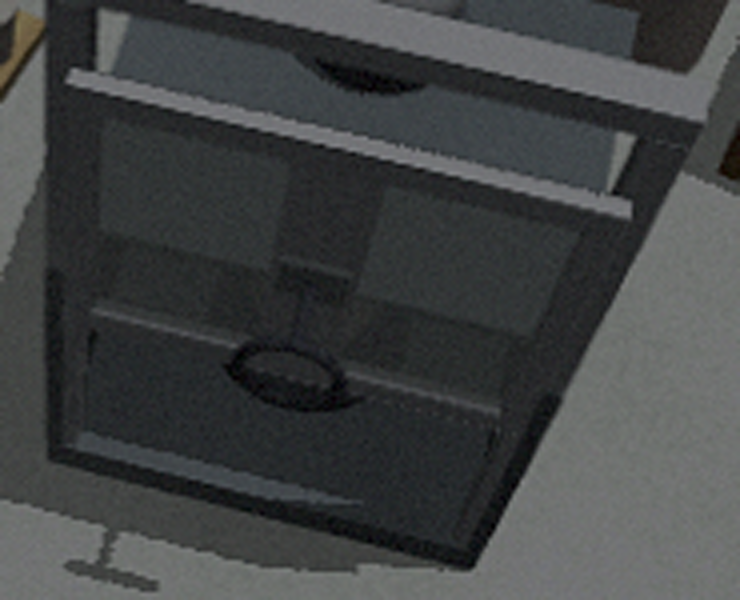

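Call:
{"fn": "servo_tool", "kwargs": {"commands": [0.0607, 0.0192, 0.0243, -0.0034, 0.0152, -0.0072, 1, 0.0607, 0.0192, 0.0243, -0.0034, 0.0152, -0.0072, 1, 0.0607, 0.0192, 0.0243, -0.0034, 0.0152, -0.0072, 1, 0.0607, 0.0192, 0.0243, -0.0034, 0.0152, -0.0072, 1, 0.0607, 0.0192, 0.0243, -0.0034, 0.0152, -0.0072, 1, 0.0607, 0.0192, 0.0243, -0.0034, 0.0152, -0.0072, 1, 0.0607, 0.0192, 0.0243, -0.0034, 0.0152, -0.0072, 1, 0.0607, 0.0192, 0.0243, -0.0034, 0.0152, -0.0072, 1, 0.0607, 0.0192, 0.0243, -0.0034, 0.0152, -0.0072, 1, 0, 0, 0, 0, 0, 0, 1, 0, 0, 0, 0, 0, 0, 1]}}

```text
t: 4.38
tcp_pos: [0.4781, 0.2846, 0.1595]
tool_rot: [0.431, 0.902, -0.001, -0.0]
force: [-0.4, -0.0, -0.5]
finger_gap: 1.0
gripper_force: 0.0
```

Call:
{"fn": "servo_tool", "kwargs": {"commands": [0, 0, 0.0515, 0, 0, 0, 1, 0, 0, 0.0515, 0, 0, 0, 1, 0, 0, 0.0515, 0, 0, 0, 1, 0, 0, 0.0515, 0, 0, 0, 1, 0, 0, 0, 0, 0, 0, 1, 0, 0, 0, 0, 0, 0, -1, 0, 0, 0, 0, 0, 0, -1, 0, 0, 0, 0, 0, 0, -1, 0, 0, 0, 0, 0, 0, -1, 0, 0, 0, 0, 0, 0, -1, 0, 0, 0, 0, 0, 0, -1, 0, 0, 0, 0, 0, 0, -1], "force": 80}}

```text
t: 5.38
tcp_pos: [0.479, 0.2856, 0.0588]
tool_rot: [0.431, 0.902, 0.001, 0.001]
force: [-0.6, -0.8, 5.2]
finger_gap: 0.223
gripper_force: 78.8
```

Run:
```python
from h import *
p,r=cur();s=manip.sense();print(p.round(4),r.as_matrix().round(4).tolist(),s["t"],s["finger_gap"],s["gripper_force"],np.round(s["force"],1))
```

```text
[0.479  0.2856 0.0588] [[-0.629, 0.7774, 0.0027], [0.7774, 0.629, 0.0008], [-0.001, 0.0026, -1.0]] 5.3833 0.2225900239173637 78.77294182777405 [-0.6 -0.8  5.2]
```

Run:
```python
from h import *
p,r=cur()
plan(np.array([.4593,.0856,.2843]),down(np.deg2rad(102.55)),p+[0,0,.098],r,vmax=.032)
```

```text
n 8 row [-0.0425, -0.0276, -0.0319, 0.0001, 0.0, 0.0092] mm/row 29.9
```

Call:
{"fn": "servo_tool", "kwargs": {"commands": [0, 0, -0.02, 0, 0, 0, -1, 0, 0, -0.04, 0, 0, 0, -1, 0, 0, -0.05, 0, 0, 0, -1, 0, 0, -0.05, 0, 0, 0, -1, 0, 0, -0.04, 0, 0, 0, -1]}}

```text
t: 5.8
tcp_pos: [0.4781, 0.2853, 0.1595]
tool_rot: [0.431, 0.902, 0.0, 0.0]
force: [0.4, 0.1, -0.3]
finger_gap: 0.221
gripper_force: 78.1
```

Call:
{"fn": "servo_tool", "kwargs": {"commands": [-0.0425, -0.0276, -0.0315, 0, 0, 0.0092, -1, -0.0425, -0.0276, -0.0315, 0, 0, 0.0092, -1, -0.0425, -0.0276, -0.0315, 0, 0, 0.0092, -1, -0.0425, -0.0276, -0.0315, 0, 0, 0.0092, -1, -0.0425, -0.0276, -0.0315, 0, 0, 0.0092, -1, -0.0425, -0.0276, -0.0315, 0, 0, 0.0092, -1, -0.0425, -0.0276, -0.0315, 0, 0, 0.0092, -1, -0.0425, -0.0276, -0.0315, 0, 0, 0.0092, -1, 0, 0, 0, 0, 0, 0, -1, 0, 0, 0, 0, 0, 0, -1, 0, 0, 0, 0, 0, 0, -1]}}

```text
t: 6.72
tcp_pos: [0.4579, 0.0856, 0.2834]
tool_rot: [0.626, 0.78, 0.0, -0.0]
force: [-0.1, -0.1, -1.5]
finger_gap: 0.222
gripper_force: 78.2
```

Run:
```python
from h import *
p,r=cur();s=manip.sense();print(p.round(4),np.rad2deg(2*np.arctan2(*r.as_quat()[[1,0]])),s["t"],s["finger_gap"],np.round(s["force"],1))
B=snap("side");A=snap("scene");W=snap("wrist");pickle.dump((A,B,W),open("k3.pkl","wb"))
bx=np.array([.217,-.976,0]); o=p+[0,0,.0012]
tip=o+bx*.195+[0,0,-.003]; rodend=o+bx*.195+[0,0,.015]; rod0=o+bx*.07+[0,0,.015]
def draw(P,x0,y0,x1,y1,f):
    im=cv2.resize(P["img"][y0:y1,x0:x1,::-1],None,fx=f,fy=f,interpolation=cv2.INTER_CUBIC)
    for u,c in zip(proj(P,[tip,rodend,rod0,[.5125,-.1535,.2915]]),((0,0,255),(0,255,0),(0,255,0),(255,0,255))):
        cv2.drawMarker(im,tuple(int(v) for v in (u-[x0,y0])*f),c,cv2.MARKER_TILTED_CROSS,9,1)
    return im
print(proj(A,[tip,rodend,rod0]).round(),proj(B,[tip,rodend,rod0]).round(),proj(W,[tip,rodend]).round())
a=draw(A,180,150,310,270,3);b=draw(B,270,90,400,240,3.9)
h=max(a.shape[0],b.shape[0]);z=np.zeros((h,a.shape[1],3),np.uint8);z[:a.shape[0]]=a
im=np.hstack([z,b[:,:400]]); cv2.imwrite("pics/k3.png",im);print(im.shape)
```

```text
[0.4579 0.0856 0.2834] 102.4697210274308 6.7167 0.22201876568886456 [-0.1 -0.1 -1.5]
[[224. 215.]
 [223. 213.]
 [217. 159.]] [[333. 165.]
 [334. 161.]
 [320. 212.]] [[286. 556.]
 [286. 588.]]
(585, 790, 3)
```

View pics/k3.png

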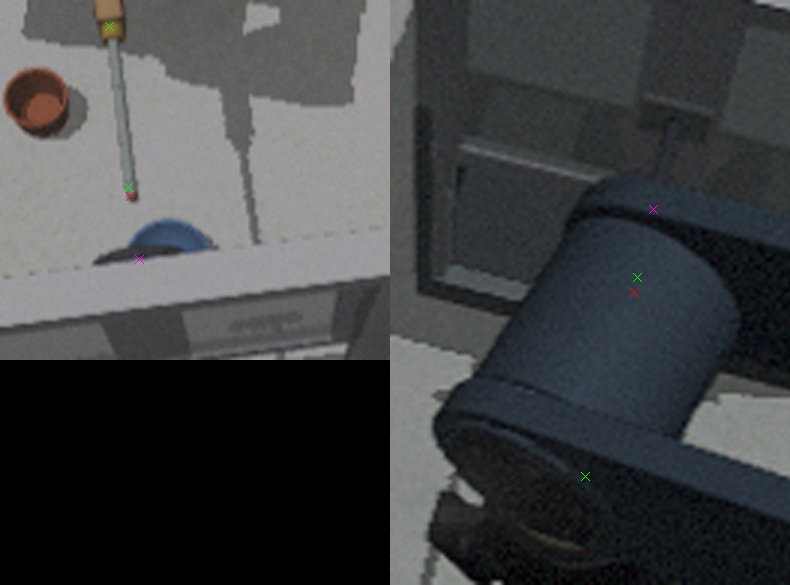

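Run:
```python
from h import *
A,B,W=pickle.load(open("k3.pkl","rb"))
im=cv2.resize(A["img"][220:250,200:260,::-1],None,fx=10,fy=10,interpolation=cv2.INTER_CUBIC)
by=np.array([.976,.217,0]);bx=np.array([.217,-.976,0])
t=np.linspace(0,2*np.pi,60)
for col,off in (((255,0,255),0),((0,255,255),.012)):
    c=np.array([.5125,-.1535,.2915])+bx*off
    X=c+.030*(np.cos(t)[:,None]*by+np.sin(t)[:,None]*[0,0,1])
    cv2.polylines(im,[((proj(A,X)-[200,220])*10).astype(int)],True,col,1)
cv2.imwrite("pics/r.png",im)
```

```text
(no output)
```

View pics/r.png

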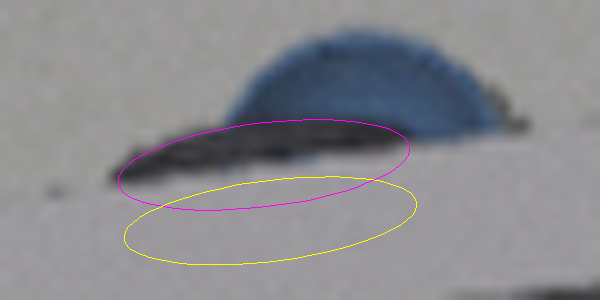

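Call:
{"fn": "servo_tool", "kwargs": {"commands": [-0.017, 0, -0.002, 0, 0, 0, -1, -0.017, 0, 0, 0, 0, 0, -1, -0.017, 0, 0, 0, 0, 0, -1, -0.017, 0, 0, 0, 0, 0, -1, -0.017, 0, 0, 0, 0, 0, -1, -0.017, 0, 0, 0, 0, 0, -1, -0.017, 0, 0, 0, 0, 0, -1, -0.017, 0, 0, 0, 0, 0, -1, 0, 0, 0, 0, 0, 0, -1, 0, 0, 0, 0, 0, 0, -1]}}

```text
t: 7.7
tcp_pos: [0.4731, 0.0183, 0.2843]
tool_rot: [0.627, 0.779, 0.0, -0.0]
force: [-1.0, -0.1, -1.1]
finger_gap: 0.219
gripper_force: 78.2
```

Run:
```python
from h import *
p,r=cur();s=manip.sense();print(p.round(4),s["t"],np.round(s["force"],2),np.round(s["ft_torque"],3))
A=snap("scene");W=snap("wrist")
a=cv2.resize(A["img"][180:260,190:290,::-1],None,fx=4,fy=4,interpolation=cv2.INTER_CUBIC)
w=cv2.resize(W["img"][:,:,::-1],None,fx=.7,fy=.7,interpolation=cv2.INTER_AREA)
z=np.zeros((320,792,3),np.uint8);z[:320,:400]=a;z[:294,400:]=w;cv2.imwrite("pics/k4.png",z)
```

```text
[0.4731 0.0183 0.2843] 7.7 [-0.99 -0.15 -1.09] [ 0.048  0.066 -0.003]
```

View pics/k4.png

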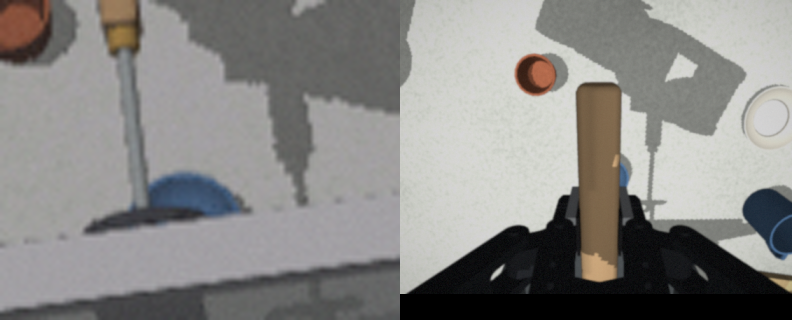

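Call:
{"fn": "servo_tool", "kwargs": {"commands": [0, 0, 0.014, 0, 0, 0, -1, 0, 0, 0.02, 0, 0, 0, -1, 0, 0, 0.014, 0, 0, 0, -1, 0, 0, 0.01, 0, 0, 0, -1, 0, 0, 0.01, 0, 0, 0, -1, 0, 0, 0.01, 0, 0, 0, -1, 0, 0, 0.01, 0, 0, 0, -1, 0, 0, 0.01, 0, 0, 0, -1, 0, 0, 0.01, 0, 0, 0, -1]}}

```text
t: 8.55
tcp_pos: [0.4732, 0.0189, 0.2301]
tool_rot: [0.626, 0.78, 0.0, 0.0]
force: [0.3, 1.4, 2.0]
finger_gap: 0.217
gripper_force: 78.5
```

Call:
{"fn": "servo_tool", "kwargs": {"commands": [0, 0, 0.012, 0, 0, 0, -1, 0, 0, 0.012, 0, 0, 0, -1, 0, 0, 0.012, 0, 0, 0, -1, 0, 0, 0.012, 0, 0, 0, -1, 0, 0, 0.012, 0, 0, 0, -1, 0, 0, 0.012, 0, 0, 0, -1, 0, 0, 0.012, 0, 0, 0, -1, 0, 0, 0.012, 0, 0, 0, -1, 0, 0, 0.012, 0, 0, 0, -1, 0, 0, 0.012, 0, 0, 0, -1, 0, 0, 0.012, 0, 0, 0, -1, 0, 0, 0.012, 0, 0, 0, -1]}}

```text
t: 9.55
tcp_pos: [0.4732, 0.0188, 0.1578]
tool_rot: [0.626, 0.78, 0.0, 0.0]
force: [-0.0, 0.8, 2.1]
finger_gap: 0.218
gripper_force: 78.5
```

Run:
```python
from h import *
B=snap("side")
for q in ("ring","sash","pole"):
  for d in manip.look_for(B,q): print(q,np.round(d["box"]),round(d["conf"],2))
# predicted sash top edge from initial vs now: sample column profile through sash top bar at left (side px ~ x=300)
A0,B0=pickle.load(open("ab.pkl","rb"))
for x in (300,390):
  for P in (B0,B): 
    g=cv2.cvtColor(P["img"],cv2.COLOR_RGB2GRAY)[40:190,x-1:x+2].mean(1); print(x,(40+np.argsort(-g)[:5]),np.sort(-g)[:3])
```

```text
ring [280.  95. 127.  62.] 0.89
sash [278.  98. 133.  64.] 0.63
pole [304. 230.  15.  34.] 0.85
300 [74 46 71 44 72] [-119.         -117.33333333 -116.66666667]
300 [45 46 43 41 44] [-149.33333333 -148.33333333 -148.        ]
390 [ 95  65  94  66 182] [-116.33333333 -116.         -116.        ]
390 [59 61 67 60 65] [-148.66666667 -148.33333333 -147.66666667]
```

Call:
{"fn": "servo_tool", "kwargs": {"commands": [0, 0, 0.012, 0, 0, 0, -1, 0, 0, 0.012, 0, 0, 0, -1, 0, 0, 0.012, 0, 0, 0, -1, 0, 0, 0.012, 0, 0, 0, -1, 0, 0, 0.012, 0, 0, 0, -1, 0, 0, 0.012, 0, 0, 0, -1, 0, 0, 0.012, 0, 0, 0, -1, 0, 0, 0.012, 0, 0, 0, -1, 0, 0, 0.012, 0, 0, 0, -1, 0, 0, 0.012, 0, 0, 0, -1, 0, 0, 0.01, 0, 0, 0, -1, 0, 0, 0.006, 0, 0, 0, -1]}}

```text
t: 10.75
tcp_pos: [0.473, 0.0188, 0.0896]
tool_rot: [0.626, 0.78, -0.0, -0.0]
force: [1.0, 0.5, 2.3]
finger_gap: 0.22
gripper_force: 78.5
```

Call:
{"fn": "servo_tool", "kwargs": {"commands": [0, 0, 0.004, 0, 0, 0, -1, 0, 0, 0.004, 0, 0, 0, -1, 0, 0, 0.004, 0, 0, 0, -1]}}

```text
t: 11.0
tcp_pos: [0.4731, 0.0188, 0.0843]
tool_rot: [0.626, 0.78, 0.0, 0.0]
force: [0.2, -1.4, 1.7]
finger_gap: 0.22
gripper_force: 78.4
```

Call:
{"fn": "servo_tool", "kwargs": {"commands": [0, 0, 0.003, 0, 0, 0, -1, 0, 0, 0.003, 0, 0, 0, -1, 0, 0, 0.003, 0, 0, 0, -1, 0, 0, 0.003, 0, 0, 0, -1]}}

```text
t: 11.33
tcp_pos: [0.4731, 0.0188, 0.0783]
tool_rot: [0.626, 0.78, 0.0, 0.0]
force: [-0.3, -1.7, 1.3]
finger_gap: 0.22
gripper_force: 78.4
```

Call:
{"fn": "servo_tool", "kwargs": {"commands": [0, 0, 0.002, 0, 0, 0, -1, 0, 0, 0.002, 0, 0, 0, -1]}}

```text
t: 11.5
tcp_pos: [0.4731, 0.0188, 0.0763]
tool_rot: [0.626, 0.78, 0.0, 0.0]
force: [0.9, -0.6, 2.0]
finger_gap: 0.221
gripper_force: 78.4
```

Call:
{"fn": "servo_tool", "kwargs": {"commands": [0, 0, 0.002, 0, 0, 0, -1, 0, 0, 0.002, 0, 0, 0, -1]}}

```text
t: 11.67
tcp_pos: [0.4731, 0.0188, 0.0743]
tool_rot: [0.626, 0.78, 0.0, 0.0]
force: [1.1, -1.1, 1.0]
finger_gap: 0.223
gripper_force: 78.4
```

Call:
{"fn": "servo_tool", "kwargs": {"commands": [0, 0, 0.002, 0, 0, 0, -1, 0, 0, 0.002, 0, 0, 0, -1]}}

```text
t: 11.83
tcp_pos: [0.4731, 0.0188, 0.0723]
tool_rot: [0.626, 0.78, 0.0, 0.0]
force: [0.5, -1.6, 3.4]
finger_gap: 0.218
gripper_force: 78.6
```

Call:
{"fn": "servo_tool", "kwargs": {"commands": [0, 0, 0.002, 0, 0, 0, -1, 0, 0, 0.001, 0, 0, 0, -1]}}

```text
t: 12.0
tcp_pos: [0.4732, 0.0189, 0.0709]
tool_rot: [0.626, 0.78, 0.0, 0.0]
force: [-0.5, 0.2, 2.5]
finger_gap: 0.225
gripper_force: 78.6
```

Call:
{"fn": "servo_tool", "kwargs": {"commands": [0, 0, 0.002, 0, 0, 0, -1, 0, 0, 0, 0, 0, 0, -1]}}

```text
t: 12.17
tcp_pos: [0.4733, 0.0189, 0.07]
tool_rot: [0.626, 0.78, 0.0, 0.0]
force: [0.3, 0.3, 4.3]
finger_gap: 0.222
gripper_force: 78.8
```

Call:
{"fn": "servo_tool", "kwargs": {"commands": [0, 0, 0.002, 0, 0, 0, -1, 0, 0, 0, 0, 0, 0, -1]}}

```text
t: 12.33
tcp_pos: [0.4732, 0.0189, 0.0688]
tool_rot: [0.626, 0.78, 0.0, 0.0]
force: [1.3, 1.4, 2.9]
finger_gap: 0.219
gripper_force: 78.8
```

Run:
```python
from h import *
p,r=cur();s=manip.sense();print(p.round(4),s["t"],np.round(s["force"],2),np.round(s["ft_torque"],3),np.round(s["tau"],2))
A=snap("scene");B=snap("side");pickle.dump((A,B),open("k5.pkl","wb"))
for n,P in (("A",A),("B",B)):
  for q in ("ring","sash","pole"):
    for d in manip.look_for(P,q): print(n,q,np.round(d["box"]),round(d["conf"],2))
by=np.array([.976,.217,0]);bx=np.array([.217,-.976,0]);c=np.array([.5125,-.1535,0])+bx*.048
print("sash top predicted shut", [proj(P,[c-by*.145+[0,0,.257],c+by*.145+[0,0,.257]]).round(1).tolist() for P in (A,B)])
im=cv2.resize(B["img"][40:170,265:395,::-1],None,fx=4,fy=4,interpolation=cv2.INTER_CUBIC)
for z,col in ((.257,(0,255,0)),(.267,(0,255,255)),(.277,(0,0,255))):
    e=((proj(B,[c-by*.145+[0,0,z],c+by*.145+[0,0,z]])-[265,40])*4).astype(int); cv2.line(im,tuple(map(int,e[0])),tuple(map(int,e[1])),col,1)
cv2.imwrite("pics/k5.png",im)
```

```text
[0.4732 0.0189 0.0688] 12.3333 [1.29 1.44 2.92] [-0.539 -0.266  0.155] [ -0.7  -35.12  -5.68   0.34   0.47   0.2 ]
A ring [161. 254. 137.  40.] 0.58
A sash [160. 256. 137.  31.] 0.78
A pole [224. 194.  11.  40.] 0.71
B ring [282. 118.  81.  57.] 0.62
B sash [281. 119.  86.  56.] 0.56
B pole [302. 243.  14.  31.] 0.76
sash top predicted shut [[[160.7, 273.1], [298.7, 253.4]], [[400.3, 149.1], [281.0, 120.2]]]
```

View pics/k5.png

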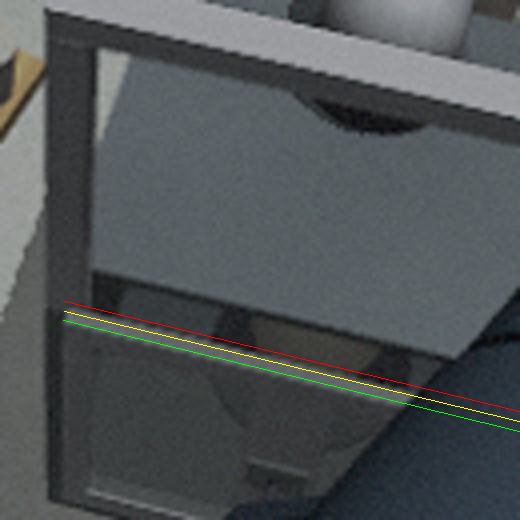

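Call:
{"fn": "servo_tool", "kwargs": {"commands": [0, 0, 0.002, 0, 0, 0, -1, 0, 0, 0.002, 0, 0, 0, -1]}}

```text
t: 12.9
tcp_pos: [0.4731, 0.0188, 0.0668]
tool_rot: [0.626, 0.78, -0.0, 0.0]
force: [1.3, 1.8, 3.4]
finger_gap: 0.221
gripper_force: 78.8
```

Run:
```python
from h import *
p,r=cur();s=manip.sense();print(p.round(4),s["t"],np.round(s["force"],2),np.round(s["ft_torque"],3))
```

```text
[0.4731 0.0188 0.0668] 12.9 [1.31 1.82 3.39] [-0.617 -0.347  0.176]
```

Call:
{"fn": "servo_tool", "kwargs": {"commands": [0, 0, 0.003, 0, 0, 0, -1, 0, 0, 0.003, 0, 0, 0, -1]}}

```text
t: 13.07
tcp_pos: [0.473, 0.0188, 0.0637]
tool_rot: [0.626, 0.78, -0.0, -0.0]
force: [0.4, 0.7, 3.2]
finger_gap: 0.225
gripper_force: 78.9
```

Run:
```python
from h import *
p,r=cur();s=manip.sense();print(p.round(4),s["t"],np.round(s["force"],2),np.round(s["ft_torque"],3))
A5,B5=pickle.load(open("k5.pkl","rb"));A=snap("scene");B=snap("side");pickle.dump((A,B),open("k6.pkl","wb"))
def g(P,x0,y0,x1,y1): return cv2.cvtColor(P["img"],cv2.COLOR_RGB2GRAY)[y0:y1,x0:x1].astype(np.float32)
for n,P,Q,b in (("sash side",B5,B,(290,112,340,140)),("sash scene",A5,A,(165,255,290,285)),("booth beam ref",B5,B,(290,40,340,75)),("rod",A5,A,(218,185,240,245)),):
    print(n,cv2.phaseCorrelate(g(P,*b),g(Q,*b)))
# rod line in scene: hook end
for d in manip.silhouettes(A,"pole"): print(np.round(d["box"]),d["conf"])
```

```text
[0.473  0.0188 0.0637] 13.0667 [0.38 0.66 3.2 ] [-0.563 -0.293  0.171]
sash side ((-0.017842233505326988, -0.04475082401449626), 0.9632724291483561)
sash scene ((0.46659025746103566, -0.0016589540770493016), 0.9929592300415039)
booth beam ref ((-0.005795282858571227, -0.0033150965051511605), 1.0333414877785576)
rod ((-0.057407059519395176, 0.3237130405564841), 0.9879965242412355)
[219. 194.  17.  38.] 0.54
```

Call:
{"fn": "servo_tool", "kwargs": {"commands": [0, 0, 0, 0, 0, 0, -1, 0, 0, 0, 0, 0, 0, -1, 0, 0, 0.003, 0, 0, 0, -1, 0, 0, 0.003, 0, 0, 0, -1], "force": 120}}

```text
t: 13.55
tcp_pos: [0.473, 0.0188, 0.061]
tool_rot: [0.626, 0.78, 0.0, 0.0]
force: [0.8, -0.2, 3.6]
finger_gap: 0.218
gripper_force: 117.4
```

Run:
```python
from h import *
p,r=cur();s=manip.sense();print(p.round(4),s["t"],s["gripper_force"],np.round(s["force"],2),np.round(s["ft_torque"],3))
A5,B5=pickle.load(open("k6.pkl","rb"));A=snap("scene");B=snap("side");pickle.dump((A,B),open("k7.pkl","wb"))
def g(P,x0,y0,x1,y1): return cv2.cvtColor(P["img"],cv2.COLOR_RGB2GRAY)[y0:y1,x0:x1].astype(np.float32)
for n,P,Q,b in (("sash side",B5,B,(290,112,340,140)),("sash scene",A5,A,(165,255,290,285)),("rod",A5,A,(218,185,240,245)),):
    print(n,cv2.phaseCorrelate(g(P,*b),g(Q,*b)))
```

```text
[0.473  0.0188 0.061 ] 13.55 117.40298509597778 [ 0.79 -0.21  3.61] [-0.555 -0.087 -0.019]
sash side ((-0.04962312619184317, 0.04023185862559764), 1.051046090443929)
sash scene ((0.4214373341899744, -0.05839199794402106), 0.9998567174275717)
rod ((0.009869420945729956, 0.13634721075750278), 0.9743863062726127)
```

Call:
{"fn": "servo_tool", "kwargs": {"commands": [0, 0, -0.01, 0, 0, 0, -1, 0, 0, -0.015, 0, 0, 0, -1, 0, 0, -0.015, 0, 0, 0, -1, 0, 0, -0.01, 0, 0, 0, -1, 0, 0, -0.01, 0, 0, 0, -1, 0, 0, 0, 0, 0, 0, -1, 0, 0, 0, 0, 0, 0, -1]}}

```text
t: 14.23
tcp_pos: [0.4732, 0.0189, 0.0913]
tool_rot: [0.626, 0.78, 0.0, 0.0]
force: [0.8, 0.4, -1.4]
finger_gap: 0.213
gripper_force: 117.2
```

Run:
```python
from h import *
p,r=cur();s=manip.sense();print(p.round(4),s["t"],s["gripper_force"],np.round(s["force"],2),np.round(s["ft_torque"],3))
A5,B5=pickle.load(open("k6.pkl","rb"));A=snap("scene");B=snap("side")
def g(P,x0,y0,x1,y1): return cv2.cvtColor(P["img"],cv2.COLOR_RGB2GRAY)[y0:y1,x0:x1].astype(np.float32)
for n,P,Q,b in (("sash side",B5,B,(290,112,340,140)),):
    print(n,cv2.phaseCorrelate(g(P,*b),g(Q,*b)))
```

```text
[0.4732 0.0189 0.0913] 14.2333 117.15712308883667 [ 0.82  0.44 -1.38] [ 0.031  0.026 -0.011]
sash side ((0.041727451806412574, 0.007000810288023018), 1.0081313145955404)
```

Call:
{"fn": "servo_tool", "kwargs": {"commands": [0.008, 0, 0, 0, 0, 0, -1, 0.012, 0, 0, 0, 0, 0, -1, 0.012, 0, 0, 0, 0, 0, -1, 0.012, 0, 0, 0, 0, 0, -1, 0.012, 0, 0, 0, 0, 0, -1]}}

```text
t: 14.75
tcp_pos: [0.4666, 0.047, 0.0907]
tool_rot: [0.626, 0.78, -0.0, -0.0]
force: [-0.1, 0.3, -0.7]
finger_gap: 0.213
gripper_force: 117.2
```

Call:
{"fn": "servo_tool", "kwargs": {"commands": [0.02, 0, 0, 0, 0, 0, -1, 0.03, 0, 0, 0, 0, 0, -1, 0.04, 0, 0, 0, 0, 0, -1, 0.04, 0, -0.02, 0, 0, 0, -1, 0.04, 0, -0.05, 0, 0, 0, -1, 0.02, 0, -0.06, 0, 0, 0, -1, 0, 0, -0.04, 0, 0, 0, -1, 0, 0, 0, 0, 0, 0, -1, 0, 0, 0, 0, 0, 0, -1]}}

```text
t: 15.5
tcp_pos: [0.4467, 0.1398, 0.1768]
tool_rot: [0.626, 0.78, 0.001, 0.001]
force: [0.2, -0.9, -0.7]
finger_gap: 0.216
gripper_force: 117.4
```

Run:
```python
from h import *
p,r=cur();s=manip.sense();print(p.round(4),s["t"],np.round(s["force"],2))
A5,B5=pickle.load(open("k6.pkl","rb"));A=snap("scene");B=snap("side");W=snap("wrist");pickle.dump((A,B,W),open("k8.pkl","wb"))
def g(P,x0,y0,x1,y1): return cv2.cvtColor(P["img"],cv2.COLOR_RGB2GRAY)[y0:y1,x0:x1].astype(np.float32)
print(cv2.phaseCorrelate(g(B5,290,112,340,140),g(B,290,112,340,140)))
d=-r.as_matrix()[:,0]
for P,n in ((A,"A"),(B,"B")):
  for th in (0,.04,.08):
    Q=R.from_rotvec(th*np.cross(d,[0,0,1])); ax=Q.apply(d);up=Q.apply([0,0,1])
    c=p+[0,0,.0162]; print(n,th,[proj(P,[c+ax*x+up*z])[0].round(1).tolist() for x,z in ((.07,0),(.195,0),(.195,-.018))])
  for q in ("pole","hook_tip"):
    for m in manip.silhouettes(P,q): print(q,m["box"],m["conf"])
im=A["img"]; h=proj(A,[p+d*.195])[0].astype(int); print(h)
```

```text
[0.4467 0.1398 0.1768] 15.5 [ 0.19 -0.9  -0.7 ]
((0.08652127018337552, 0.013324440641774515), 1.013301326751709)
A 0 [[219.6, 158.0], [225.1, 205.5], [225.8, 208.0]]
A 0.04 [[219.4, 157.4], [224.8, 204.2], [225.6, 207.2]]
A 0.08 [[219.3, 156.8], [224.5, 202.9], [225.3, 206.1]]
pole [213.9, 126.6, 14.5, 76.4] 0.6
hook_tip [209.8, 124.9, 15.9, 83.9] 0.77
B 0 [[309.9, 251.7], [322.8, 202.6], [322.1, 205.6]]
B 0.04 [[310.0, 251.4], [323.1, 201.4], [322.5, 204.1]]
B 0.08 [[310.0, 251.1], [323.4, 200.2], [322.8, 202.7]]
pole [291.1, 283.7, 15.3, 29.3] 0.57
hook_tip [290.0, 287.6, 14.7, 26.2] 0.78
[225 207]
```

Run:
```python
from h import *
W0=pickle.load(open("k3.pkl","rb"))[2];W1=pickle.load(open("k8.pkl","rb"))[2]
p1,r1=cur();p0=np.array([.4579,.0856,.2834])
for W in (W0,W1):
    hsv=cv2.cvtColor(W["img"],cv2.COLOR_RGB2HSV); m=((hsv[...,1]>70)&(hsv[...,0]<25)).astype(np.uint8); m[:, :235]=0; m[:,335:]=0
    n,l,st,_=cv2.connectedComponentsWithStats(m);k=1+np.argmax(st[1:,4]);b=l==k
    print(st[k],[(y,np.where(b[y])[0][[0,-1]].tolist()) for y in (130,140,160,200,240)])
d=-r1.as_matrix()[:,0];y=r1.as_matrix()[:,1]
for W,p in ((W0,p0),(W1,p1)):
  for th in (0,.03,.06,.09):
    Q=R.from_rotvec(th*np.cross(d,[0,0,1]));c=p+[0,0,.0162]   # pitch about pad centre
    X=[c+Q.apply(d*-.07+y*s*.01+np.array([0,0,z])) for s in (-1,1) for z in (.015,-.015)]
    print(th,proj(W,X).round(1).tolist())
```

```text
[  252   118    64   286 16182] [(130, [253, 314]), (140, [253, 315]), (160, [253, 314]), (200, [255, 313]), (240, [256, 312])]
[  254   121    62   284 15701] [(130, [254, 314]), (140, [255, 314]), (160, [255, 314]), (200, [256, 313]), (240, [256, 312])]
0 [[253.7, 127.7], [260.3, 121.1], [321.7, 127.8], [314.1, 121.1]]
0.03 [[254.2, 125.7], [260.7, 122.0], [321.1, 125.8], [313.7, 122.1]]
0.06 [[254.8, 123.9], [261.1, 123.1], [320.5, 124.0], [313.3, 123.2]]
0.09 [[255.3, 122.5], [261.4, 124.3], [319.9, 122.6], [312.9, 124.4]]
0 [[255.0, 127.8], [261.4, 121.2], [322.5, 127.8], [314.9, 121.2]]
0.03 [[255.5, 125.8], [261.7, 122.1], [321.9, 125.9], [314.4, 122.1]]
0.06 [[256.1, 124.1], [262.1, 123.2], [321.3, 124.1], [314.0, 123.2]]
0.09 [[256.6, 122.6], [262.4, 124.4], [320.7, 122.7], [313.6, 124.4]]
```

```bash
cat >> h.py <<'E'
R0=R.from_matrix(np.array([[-.629,.7774,.0027],[.7774,.629,.0008],[-.001,.0026,-1.0]]))
RP=down(np.deg2rad(128.95))*R.from_euler("y",4.0,degrees=True)
def place(dz): return np.array([.479,.2856,.075+dz])+RP.as_matrix()[:,2]*.0162
E
python3 - <<'E'
from h import *
p,r=cur()
plan(place(.09),RP,vmax=.03)
print(RP.inv().apply([0,0,-.1])/.5)
E
```

```text
n 6 row [0.041, 0.0298, 0.0098, 0.0004, 0.0018, -0.0123] mm/row 25.8
[-1.39512947e-02  6.93889390e-19  1.99512810e-01]
```

Call:
{"fn": "servo_tool", "kwargs": {"commands": [0.041, 0.0298, 0.0098, 0.0004, 0.0018, -0.0123, -1, 0.041, 0.0298, 0.0098, 0.0004, 0.0018, -0.0123, -1, 0.041, 0.0298, 0.0098, 0.0004, 0.0018, -0.0123, -1, 0.041, 0.0298, 0.0098, 0.0004, 0.0018, -0.0123, -1, 0.041, 0.0298, 0.0098, 0.0004, 0.0018, -0.0123, -1, 0.041, 0.0298, 0.0098, 0.0004, 0.0018, -0.0123, -1, 0, 0, 0, 0, 0, 0, -1, 0, 0, 0, 0, 0, 0, -1, 0, 0, 0, 0, 0, 0, -1]}}

```text
t: 16.6
tcp_pos: [0.4781, 0.2861, 0.1492]
tool_rot: [0.43, 0.902, 0.014, -0.031]
force: [0.6, 0.4, -0.6]
finger_gap: 0.216
gripper_force: 117.4
```

Run:
```python
from h import *
p,r=cur();print(p.round(4),place(.09).round(4),np.rad2deg((r.inv()*RP).as_rotvec()).round(2))
plan(place(.010),RP,vmax=.02)
plan(place(.002),RP,place(.010),RP,vmax=.004)
```

```text
[0.4781 0.2861 0.1492] [0.4783 0.2865 0.1488] [-0.06  0.04  0.06]
n 5 row [-0.0022, 0.0002, 0.0321, -0.0, 0.0, 0.0] mm/row 16.1
n 2 row [-0.0006, 0.0, 0.008, 0.0, 0.0, 0.0] mm/row 4.0
```

Call:
{"fn": "servo_tool", "kwargs": {"commands": [-0.0022, 0.0002, 0.032, 0, 0, 0, -1, -0.0022, 0.0002, 0.032, 0, 0, 0, -1, -0.0022, 0.0002, 0.032, 0, 0, 0, -1, -0.0022, 0.0002, 0.032, 0, 0, 0, -1, -0.0022, 0.0002, 0.032, 0, 0, 0, -1, -0.0006, 0, 0.008, 0, 0, 0, -1, -0.0006, 0, 0.008, 0, 0, 0, -1, 0, 0, 0, 0, 0, 0, -1, 0, 0, 0, 0, 0, 0, -1]}}

```text
t: 17.35
tcp_pos: [0.4796, 0.2869, 0.0622]
tool_rot: [0.43, 0.902, 0.016, -0.031]
force: [-0.3, -0.1, -0.1]
finger_gap: 0.215
gripper_force: 117.4
```

Call:
{"fn": "servo_tool", "kwargs": {"commands": [0, 0, 0.002, 0, 0, 0, -1, 0, 0, 0.001, 0, 0, 0, -1, 0, 0, 0, 0, 0, 0, -1]}}

```text
t: 17.6
tcp_pos: [0.4793, 0.2873, 0.0607]
tool_rot: [0.43, 0.902, 0.016, -0.03]
force: [-0.8, -0.0, -2.1]
finger_gap: 0.213
gripper_force: 117.4
```

Call:
{"fn": "servo_tool", "kwargs": {"commands": [0, 0, 0.002, 0, 0, 0, -1, 0, 0, 0, 0, 0, 0, -1, 0, 0, 0, 0, 0, 0, -1]}}

```text
t: 17.85
tcp_pos: [0.479, 0.2873, 0.0592]
tool_rot: [0.43, 0.902, 0.015, -0.031]
force: [0.1, 0.3, -0.7]
finger_gap: 0.218
gripper_force: 117.4
```

Run:
```python
from h import *
p,r=cur();s=manip.sense();print(p.round(4),np.round(s["force"],2),np.round(s["ft_torque"],3))
W=snap("wrist")
A0,B0=pickle.load(open("ab.pkl","rb"));A=snap("scene");B=snap("side")
for n,P in (("A0",A0),("A",A),("B0",B0),("B",B)):
  for q in ("pole","cradle"):
    for m in manip.silhouettes(P,q): print(n,q,np.round(m["box"],1),round(m["conf"],2),m["pixels"].sum())
```

```text
[0.479  0.2873 0.0592] [ 0.06  0.35 -0.74] [ 0.03   0.066 -0.064]Traceback (most recent call last):
  File "<stdin>", line 7, in <module>
ValueError: only the last four pictures can be asked about
```

Call:
{"fn": "servo_tool", "kwargs": {"commands": [0, 0, 0.002, 0, 0, 0, -1, 0, 0, 0, 0, 0, 0, -1]}}

```text
t: 18.17
tcp_pos: [0.479, 0.2874, 0.059]
tool_rot: [0.43, 0.902, 0.015, -0.031]
force: [-1.8, -0.3, 6.5]
finger_gap: 0.214
gripper_force: 118.7
```

Call:
{"fn": "servo_tool", "kwargs": {"commands": [0, 0, 0, 0, 0, 0, -0.4, 0, 0, 0, 0, 0, 0, -0.3, 0, 0, 0, 0, 0, 0, 0, 0, 0, 0, 0, 0, 0, 0.3, 0, 0, 0, 0, 0, 0, 0.6, 0, 0, 0, 0, 0, 0, 1, 0, 0, 0, 0, 0, 0, 1, 0, 0, 0, 0, 0, 0, 1]}}

```text
t: 18.83
tcp_pos: [0.4789, 0.2873, 0.0581]
tool_rot: [0.43, 0.902, 0.015, -0.031]
force: [0.9, -0.1, 0.5]
finger_gap: 1.0
gripper_force: 0.0
```

Call:
{"fn": "servo_tool", "kwargs": {"commands": [0.0015, 0, -0.02, 0, 0, 0, 1, 0.0015, 0, -0.02, 0, 0, 0, 1, 0.003, 0, -0.04, 0, 0, 0, 1, 0.005, 0, -0.07, 0, 0, 0, 1, 0.005, 0, -0.07, 0, 0, 0, 1, 0.005, 0, -0.07, 0, 0, 0, 1, 0.005, 0, -0.07, 0, 0, 0, 1, 0.005, 0, -0.05, 0, 0, 0, 1, 0, 0, 0, 0, 0, 0, 1]}}

```text
t: 19.58
tcp_pos: [0.4812, 0.2896, 0.2713]
tool_rot: [0.43, 0.902, 0.02, -0.026]
force: [1.5, -0.6, 0.2]
finger_gap: 1.005
gripper_force: 0.0
```

Run:
```python
from h import *
p,r=cur();print(p.round(4),manip.sense()["t"])
W=snap("wrist");W1=pickle.load(open("w1.pkl","rb"))
for m in manip.silhouettes(W,"pole")+manip.silhouettes(W,"cradle"): print(np.round(m["box"],1),round(m["conf"],2))
A=snap("scene");B=snap("side");A0,B0=pickle.load(open("ab.pkl","rb"));A6,B6=pickle.load(open("k6.pkl","rb"))
pickle.dump((A,B,W),open("k9.pkl","wb"))
for n,P in (("A",A),("B",B)):
  for q in ("pole","cradle"):
    for m in manip.look_for(P,q): print(n,q,np.round(m["box"],1),round(m["conf"],2))
def g(P,x0,y0,x1,y1): return cv2.cvtColor(P["img"],cv2.COLOR_RGB2GRAY)[y0:y1,x0:x1].astype(np.float32)
print("sash",cv2.phaseCorrelate(g(B6,290,112,340,140),g(B,290,112,340,140)))
print("rod A",cv2.phaseCorrelate(g(A0,255,125,292,175),g(A,255,125,292,175)),"hnd A",cv2.phaseCorrelate(g(A0,215,85,265,140),g(A,215,85,265,140)))
print("dish B",cv2.phaseCorrelate(g(B0,295,200,335,235),g(B,295,200,335,235)),"saucer B",cv2.phaseCorrelate(g(B0,183,200,235,248),g(B,183,200,235,248)))
```

```text
[0.4812 0.2896 0.2713] 19.5833
[265.5 122.6  22.2 250.3] 0.67
[243.3 129.4  62.5 130. ] 0.89
[378.4 198.2 106.  105.4] 0.89
A pole [224.1  91.   58.4  72.8] 0.95
A cradle [285.4  84.4  34.7  52.8] 0.92
A cradle [220.1  89.4  42.6  56.2] 0.69
B pole [255.9 340.6  11.7  32.6] 0.84
B cradle [243.8 338.9  35.8  32.6] 0.98
B cradle [171.9 292.3  30.8  58. ] 0.71
B cradle [252.9 339.5  13.5  35.9] 0.39
sash ((-0.013991739715173424, -0.015465131278741495), 0.9971561139424642)
rod A ((0.5286870580558087, -0.09494658837501291), 0.6829649522304535) hnd A ((0.15732224426104935, -0.22078452857054032), 0.6526537116368611)
dish B ((-0.15391325908387543, -0.03985911634136485), 0.9293000549077988) saucer B ((-0.22163579712338333, 0.14011508382622395), 0.48715401100523675)
```

Run:
```python
from h import *
A,B,W=pickle.load(open("k9.pkl","rb"));W1=pickle.load(open("w1.pkl","rb"))
o=np.array([.4776,.2853,.06]);d=np.array([.63,-.777,0])
X=[o+d*-.07+[0,0,.03],o+d*.199+[0,0,.015]]
print("W1",proj(W1,X).round(1),"W",proj(W,X).round(1))
for P,z in ((W1,0),(W,0)):
    hsv=cv2.cvtColor(P["img"],cv2.COLOR_RGB2HSV);g=cv2.cvtColor(P["img"],cv2.COLOR_RGB2GRAY)
    m=((hsv[...,1]>80)&(hsv[...,1]<150)&(hsv[...,0]<25)&(g>95)).astype(np.uint8);m[:,:230]=0;m[:,330:]=0
    n,l,st,c=cv2.connectedComponentsWithStats(m);k=1+np.argmax(st[1:,4]);print(st[k],c[k].round(1))
s=manip.sense();print(s["t"],np.abs(s["qd"]).max())
```

```text
W1 [[281.1  89.9]
 [284.4 355.1]] W [[276.  122.1]
 [277.6 377.4]]
[ 269   89   24  168 3083] [281.7 170.4]
[ 264  122   25  158 2748] [278.3 198.8]
20.0333 0.00732300468628396
```

```bash
python3 -c "
from station import manip
print(manip.sign_off())"
```

```text
the job is handed in; nothing more can be done
None
```

The sash was pulled fully down with the hook pole and left shut, the pole lies back in both notches of the brown cradle with its hook at the same end, and the job is handed in at about 20 s; the final pictures show the sash still shut and the dish and saucer where they stood.

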